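# Press a joint key home in a sash corner with the ratchet press

### The arm

A 7-joint arm with a two-finger parallel gripper is mounted at the origin on the work surface. World frame = base frame: x ahead of the robot, y to its left, z up, the work surface at z = 0. Lengths are in mm, angles in rad, forces in N, time in s.
With the tool pointing down it reaches from about 400 to 875 mm from the base axis. Payload 6.5 kg.
Tool frame: the origin (TCP) lies at the centre of the arm's flange, where the gripper is bolted on; the fingertips stand 173 mm ahead of it and the grasp point (between the pads) lies 155 mm ahead of it; x points along the fingers, y is the direction in which the jaws open and shut, and the axes are right-handed (so a half turn about x gives the same grasp; the last joint's range is limited). The gripper opens to 85 mm and grips with 20 to 120 N. Pads are 22 mm wide; open, the fingers measure 114 mm over their backs; the gripper's body (76 mm by 85 mm) begins 54 mm behind the grasp point. The pads swing forward as they close: fully open they stand 13 mm farther back than shut.
Start: joints at [-1.351, 0.536, -0.004, 1.538, 0.003, 1.067, -0.071], TCP at [183.242, 623.628, 404.69] pointing down, gripper open.
Joint ranges: [-2.7, 2.7], [-0.37, 2.16], [-1.27, 1.26], [0.24, 2.4], [-1.31, 4.45], [0.19, 1.91], [-2.76, 2.76]. Speed limits (rad/s): [2.39, 2.39, 3.14, 3.14, 3.14, 3.14, 3.14].

### API

Orientations are given as a unit quaternion [x, y, z, w].
In Python, from cell import manip gives the robot as it stands.
- The arm moves only by the tool move_arm, never from a script. Its argument "moves" is a list of rows, each an object of numbers: "claw": the gripper command: -1 is shut, 1 is fully open, values between are in proportion; "x", "y", "z": the shift along the world's x, y, z in mm; "ax", "ay", "az": the turn, a rotation vector about the world's x, y, z in rad. A call has 1 to 8 rows; each row is the pose to reach, as a shift and turn from the pose commanded when the call began; what a row does not reach only later rows make up. A row lasts 1/8 s, in which the tool goes at most 62.5 mm and 10.7 degrees, less where a joint would pass 70% of its speed; a pose out of reach is approached as far as the arm can. A call with a gripper value outside its range is refused whole. The fingers move at their own pace and stop on an object; the grip force is fixed at half the most. Time passes only in rows, so rows that repeat a pose let the fingers close. It gives the time, the measured TCP pose, the force and the opening at its end, in the units of the state.
- manip.get_obs(): the state, without advancing time (a new reading comes with each control period).
- manip.capture(name): name is "scene" or "top" or "wrist"; returns the picture (384x512x3 uint8, red, green, blue); there is no depth.
- manip.calibration(name): a dict with "K" (3x3 intrinsics, pixels), "k1" (the pictures are not rectified: a ray, as slopes to the right and down, at radius r is drawn at 1 + k1 r^2 times it, then the intrinsics apply), "camera_from_world" (4x4, takes a point from world to camera coordinates); the wrist camera has in their place "tool_from_camera" (4x4, takes a point from camera to tool coordinates, whose origin is the TCP and whose axes are the tool frame's). Camera axes: x right, y down, z forward; pixel columns grow to the right and rows downward; lengths in mm; the calibration is good to about 2 mm. A picture is of the moment at which its call begins: read the wrist's pose just before it. calibration takes no time and is no camera call.
- manip.job_done(): hands the job in, once; it reports no verdict.
The state is a dict: "clock": time; "joints": joint angles; "qvel": joint speeds; "joint_torque": joint torques, N m; "ee_pos": TCP position; "tool_rot": TCP orientation; "force": force on the tool from outside, world axes, zero at the start; "ft_torque": the same for the moment, N m; "opening": finger opening in mm.
Only numpy, scipy, OpenCV 4.12 (cv2) and the standard library are available. Lean on these libraries where they do the work, as an engineer would, in place of code of your own. Each camera call takes 0.05 s, during which the arm holds its last target.

### The job

Press the steel key flush into the wooden sash corner: push the ratchet press's lever down until it catches in the third notch, with its handle level, and no farther, and take your hand off so that the notch holds it. Then press the release button on top of the press and keep it down until the lever has sprung all the way back up. Leave the other things on the bench where they are.

Things in the scene. Friction and masses are not known exactly. Their poses are not given: they have to be found in the camera images.
- press: Grey cast bench press, 200 mm deep, 150 wide, bolted down; head spans x -60 to 90, y -30 to 30, top 210 above the bench. Origin: centre line at bench level, straight below the lever's hinge. x points from front (handle) to back, z up; the lever is on the -y side. A fixed L of sash wood lies under the ram, top 75 high: rails 45 wide run 207 to the front and 222 to +y.
- lever (a joint): Lever angle, rad: 0 = fully up (handle 0.66 above level), grows downwards; stop at 1.0. Sprung upwards; a pawl catches it at 0.22, 0.44, 0.66 (third notch, handle level) and 0.88: push about 0.04 past each, it settles back. Starts at rest, fully up or caught in the first notch (reads about 0.21). Pushing at the grip takes 5 to 15 N. Returns within 1.5 s once freed.
- lever_hinge (a point): Point on the lever's hinge axis, in the plane in which the handle swings, 170 above the bench, 73 to the -y side of the press's centre line. Its axes are the press's.
- lever_grip (a point): Middle of the lever's black round handle, on its axis, 150 mm from the hinge. The handle is 22 in diameter and runs 95 to 195 from the hinge; nearer the hinge it is a 14 mm steel bar. It points to the press's front (-x) and swings in a vertical plane, with free space above.
- release_top (a point): Centre of the top of the round black release button, 28 mm in diameter, 239 above the bench, 29 above the head, 75 behind the hinge and 46 to the -y side. Pressed straight down.
- release (a joint): Release button travel, m: 0 = up, 0.009 = fully down; it frees the lever beyond 0.007. Sprung: 3 to 6 N, up to 8 N with the lever caught. It also bobs about 6 mm by itself as the lever clicks over each tooth. If let go early, the lever catches in a higher notch on its way up.
- key (a joint): How far the key has been pressed in, m: 0 = 9 mm proud of the wood, 0.009 = flush. The ram touches it at a lever angle of about 0.375 and pushes it in 2.8 mm for each further 0.1 rad, so that the third notch leaves it flush; it stays where it is left.
- screwdriver: Loose screwdriver lying on the bench; leave alone.
- tin: Loose can, 72 in diameter, 90 tall, standing beside the press on its -y side; leave alone.
- offcut: Loose wooden block 120 x 45 x 30 lying beside the press; leave alone.
- scraper: Loose wooden-handled scraper lying flat; leave alone.
- hammer: Loose hammer lying flat; leave alone.
- glue: Loose white bottle, 60 in diameter, 190 tall, standing left (+y) of the press's column; leave alone.

How it is judged (in metres and radians):
On the way, in this order (a step that is already met when the one before it is completed fails the run):
1. lever caught in the third notch with the hand off the press, key pressed in flush (value of joint lever between 0.6 and 0.72 rad and value of joint key above 0.0065 m and contact force between each of the arm, the fingers and press below 0.5 N), for 0.3 s.
2. lever released and back up (value of joint lever below 0.08 rad), for 0.2 s.
At the end, for the whole second after the job is handed in: The key is pressed in 6.5 to 13.5 mm (flush at 9), the lever is back up (below 0.08 rad) and the release button is up (within 3 mm) (value of joint lever below 0.08 rad and value of joint release below 0.003 m and value of joint key between 0.0065 and 0.0135 m); the robot touches nothing.
It fails at once if the lever is pushed past the third notch and nearly into the fourth (beyond 0.85 rad) (value of joint lever above 0.85 rad).
It fails at once if a loose thing on the bench is moved more than 30 mm (distance of any of screwdriver, tin, offcut, scraper, hammer, glue from where it was at the start of the episode above 0.03 m).
It also fails if it takes over 42 s, if anything falls off the work surface, if the arm or the gripper's body presses on something with over 40 N, if the wrist force passes 120 N, or if a joint passes its speed limit or range.

## Working session

There is one attempt and no reset: what is moved stays moved. The work goes in short steps, Python scripts to look and compute and a tool call to move; the robot and the scene stay as the last step left them, time stands still between calls to the robot, and variables do not carry over. Pictures are saved under pics/ and viewed, and the job is handed in when it is done.

Besides the shell and the picture viewer there is one more tool, called as a command line: name --argument value ..., lists and objects as JSON in quotes. move_arm: Moves the arm, as the interface text tells. Its arguments: {"type":"object","properties":{"moves":{"type":"array","items":{"type":"object","properties":{"claw":{"type":"number"},"x":{"type":"number"},"y":{"type":"number"},"z":{"type":"number"},"ax":{"type":"number"},"ay":{"type":"number"},"az":{"type":"number"}}}}},"required":["moves"]}

```bash
mkdir -p pics; ls; python3 - <<'E'
from cell import manip
import cv2
print(manip.get_obs())
for n in ("scene","top","wrist"):
    im=manip.capture(n); cv2.imwrite(f"pics/{n}0.png",im[:,:,::-1])
    print(n,manip.calibration(n))
E
```

```text
pics
{'clock': 0.0, 'joints': array([-1.35122261,  0.53719056, -0.00443747,  1.53886254,  0.00259705,
        1.06727202, -0.07123669]), 'qvel': array([-0.00024199,  0.00173289, -0.00109621,  0.00017367, -0.00207683,
        0.00031045,  0.00082783]), 'joint_torque': array([-2.64367300e-04, -5.83417976e+01,  1.04818281e+00, -2.59097797e+01,
        1.22693338e-02,  9.75641917e-03,  7.40001767e-07]), 'ee_pos': array([183.14004319, 623.33015855, 403.8011491 ]), 'tool_rot': array([ 0.10007233,  0.69994513, -0.10129026,  0.69985901]), 'force': array([ 1.03725313,  0.18832228, -0.1622131 ]), 'ft_torque': array([-0.0095555 ,  0.04372574, -0.03246063]), 'opening': 85.10927996251607}
scene {'K': array([[497.45873079,   0.        , 252.6419379 ],
       [  0.        , 497.45873079, 189.69325533],
       [  0.        ,   0.        ,   1.        ]]), 'k1': -0.22147674980385443, 'camera_from_world': array([[-8.59290486e-01,  5.11437464e-01, -7.18191378e-03,
         5.07550135e+02],
       [ 3.87637711e-01,  6.41999523e-01, -6.61493474e-01,
        -1.03513042e+02],
       [-3.33701760e-01, -5.7
[... 557 characters left out ...]
1076578e-02, -9.83401881e-01,
         1.15249261e+03],
       [ 0.00000000e+00,  0.00000000e+00,  0.00000000e+00,
         1.00000000e+00]])}
wrist {'K': array([[339.05770237,   0.        , 259.11703884],
       [  0.        , 339.05770237, 193.63251274],
       [  0.        ,   0.        ,   1.        ]]), 'k1': -0.030833968615958676, 'tool_from_camera': array([[ 2.07325653e-04, -3.27493672e-01,  9.44853349e-01,
         3.12143478e+01],
       [ 9.99999962e-01, -1.02334229e-04, -2.54896126e-04,
         7.10900452e-01],
       [ 1.80167707e-04,  9.44853367e-01,  3.27493639e-01,
        -8.40450694e+01],
       [ 0.00000000e+00,  0.00000000e+00,  0.00000000e+00,
         1.00000000e+00]])}
```

View pics/scene0.png

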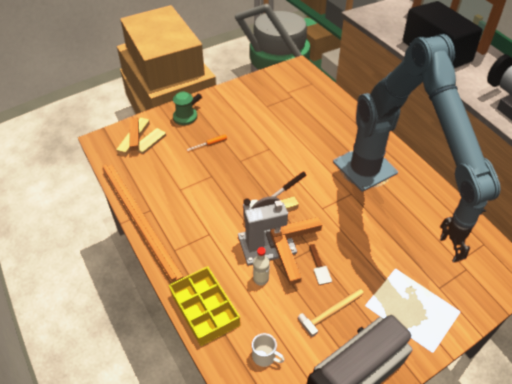

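View pics/top0.png

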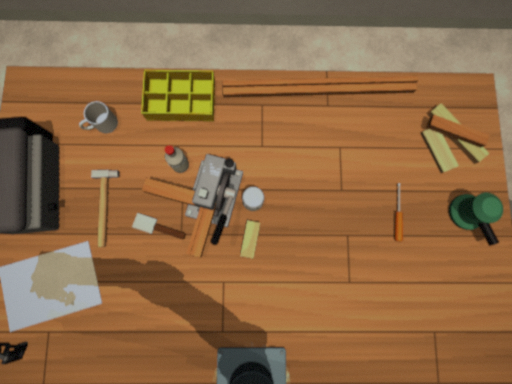

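View pics/wrist0.png

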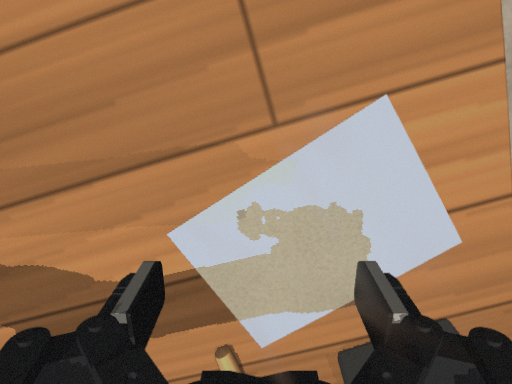

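```bash
cat > h.py <<'E'
import numpy as np, cv2
from cell import manip
def ray(n,uv):
    c=manip.calibration(n);K=c["K"]
    d=np.array([(uv[0]-K[0,2])/K[0,0],(uv[1]-K[1,2])/K[1,1]])
    s=d.copy()
    for _ in range(20): s=d/(1+c["k1"]*(s@s))
    if n=="wrist":
        from scipy.spatial.transform import Rotation as R
        o=manip.get_obs();T=np.eye(4);T[:3,:3]=R.from_quat(o["tool_rot"]).as_matrix();T[:3,3]=o["ee_pos"]
        M=T@c["tool_from_camera"]
    else: M=np.linalg.inv(c["camera_from_world"])
    v=M[:3,:3]@np.array([s[0],s[1],1.]); return M[:3,3],v/np.linalg.norm(v)
def onplane(n,uv,z):
    o,v=ray(n,uv); return o+v*(z-o[2])/v[2]
def proj(n,p):
    c=manip.calibration(n);q=c["camera_from_world"]@np.append(p,1);s=q[:2]/q[2]
    s=s*(1+c["k1"]*(s@s)); return c["K"][:2,:2]@s+c["K"][:2,2]
def tri(a,uva,b,uvb):
    o1,v1=ray(a,uva);o2,v2=ray(b,uvb)
    A=np.stack([v1,-v2],1);t=np.linalg.lstsq(A,o2-o1,rcond=None)[0]
    p,q=o1+v1*t[0],o2+v2*t[1]; return (p+q)/2,np.linalg.norm(p-q)
E
python3 - <<'E'
import cv2
a=cv2.imread("pics/top0.png")[130:270,140:280];cv2.imwrite("pics/topz.png",cv2.resize(a,(600,600),fx=0,fy=0,interpolation=cv2.INTER_CUBIC))
a=cv2.imread("pics/scene0.png")[160:300,220:360];cv2.imwrite("pics/scz.png",cv2.resize(a,(600,600),interpolation=cv2.INTER_CUBIC))
E
```

```text
(no output)
```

View pics/topz.png

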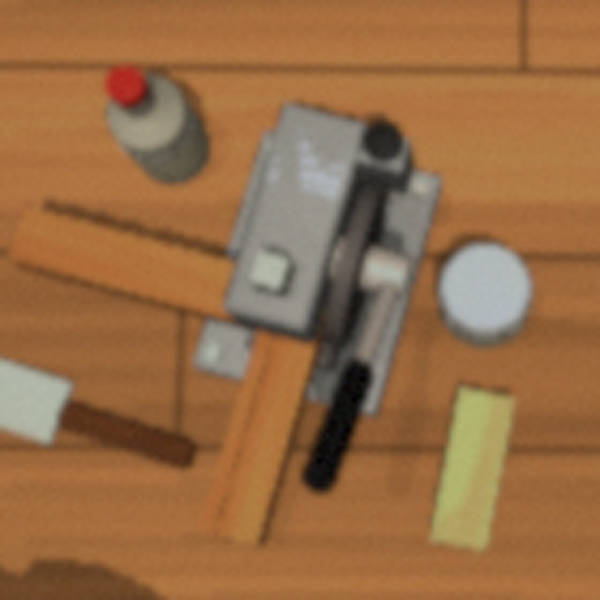

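View pics/scz.png

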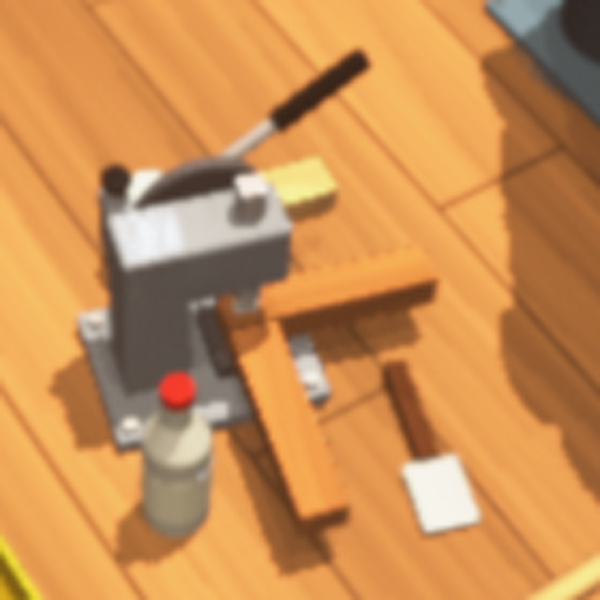

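```bash
python3 - <<'E'
from h import *
s=140/600
T=lambda u,v:np.array([140+u*s-.4,130+v*s-.4]); S=lambda u,v:np.array([220+u*s-.4,160+v*s-.4])
b,e=tri("top",T(381,137),"scene",S(116,176));print("button",b.round(),e.round(1), onplane("top",T(381,137),239).round(),onplane("scene",S(116,176),239).round())
i,e=tri("top",T(357,370),"scene",S(279,122));print(i.round(),e)
o,e2=tri("top",T(319,480),"scene",S(360,61));print(o.round(),e2)
# head top corners z=210
c=np.array([onplane("top",T(*p),210) for p in [(288,103),(362,122),(305,335),(228,312)]]);print(c.round())
f=(c[2]+c[3])/2;g=(c[0]+c[1])/2;x=g-f
print("axis deg head",np.degrees(np.arctan2(x[1],x[0])),np.linalg.norm(x))
d=i-o;print("handle yaw",np.degrees(np.arctan2(d[1],d[0])),"pitch",np.arctan2(-d[2],np.hypot(*d[:2])),np.linalg.norm(d))
yaw=np.arctan2(d[1],d[0])
for yaw in (np.arctan2(d[1],d[0]),np.arctan2(x[1],x[0])):
    ex=np.array([np.cos(yaw),np.sin(yaw),0]);ey=np.array([-ex[1],ex[0],0])
    bb=onplane("top",T(381,137),239);h=bb-75*ex-27*ey;h[2]=170
    print("yaw",np.degrees(yaw),"hinge",h.round(1),"handle in",((i-h)@ex,(i-h)@ey,i[2]-170),"out",((o-h)@ex,(o-h)@ey,o[2]-170))
E
```

```text
button [658.  73. 241.] 2.4 [660.  72. 239.] [657.  73. 239.]
[504.  87. 233.] 3.903854059226771
[433. 103. 285.] 0.4968424911162352
[[691. 138. 210.]
 [678.  87. 210.]
 [531. 122. 210.]
 [546. 174. 210.]]
axis deg head -13.625088169661828 149.7109797573615
handle yaw -13.16257488435329 pitch 0.6238100037061274 90.28491902766979
yaw -13.16257488435329 hinge [580.7  63.2 170. ] handle in (np.float64(-79.82310648813092), np.float64(5.4700465252524655), np.float64(62.579753338702574)) out (np.float64(-153.103656312274), np.float64(5.470046525252467), np.float64(115.31804702843215))
yaw -13.625088169661828 hinge [580.7  63.8 170. ] handle in (np.float64(-79.64426605118081), np.float64(4.2209706802174045), np.float64(62.579753338702574)) out (np.float64(-152.9224282865713), np.float64(3.6294286846561143), np.float64(115.31804702843215))
```

move_arm --moves '[{"claw": -1, "x": 20, "y": -30, "z": 30}, {"claw": -1, "x": 50, "y": -80, "z": 50}, {"claw": -1, "x": 78, "y": -130, "z": 70}, {"claw": -1, "x": 106, "y": -182, "z": 85}, {"claw": -1, "x": 134, "y": -234, "z": 95}, {"claw": -1, "x": 160, "y": -286, "z": 100}, {"claw": -1, "x": 185, "y": -338, "z": 100}, {"claw": -1, "x": 208, "y": -390, "z": 100}]'

```text
$.moves[0]: bad value
```

move_arm --moves '[{"claw": -1, "x": 20, "y": -45}, {"claw": -1, "x": 40, "y": -90}, {"claw": -1, "x": 55, "y": -125}, {"claw": -1, "x": 67, "y": -139}, {"claw": -1, "x": 67, "y": -139, "az": 0.05}, {"claw": -1, "x": 67, "y": -139, "az": 0.05}]'

```text
$.moves[0]: bad value
```

```bash
python3 - <<'E'
from h import *
o=manip.get_obs();print(o["clock"],o["ee_pos"],o["tool_rot"],o["force"],o["opening"])
for n in("wrist","scene","top"):
    cv2.imwrite(f"pics/{n}1.png",manip.capture(n)[:,:,::-1])
a=cv2.imread("pics/top1.png")[130:270,140:280];cv2.imwrite("pics/topz1.png",cv2.resize(a,(600,600),interpolation=cv2.INTER_CUBIC))
a=cv2.imread("pics/scene1.png")[100:300,200:400];cv2.imwrite("pics/scz1.png",cv2.resize(a,(600,600),interpolation=cv2.INTER_CUBIC))
E
```

```text
0.15 [183.15878248 623.39938298 404.02589202] [ 0.10020934  0.69994377 -0.10113975  0.69986253] [-0.52615475  0.19724384  0.20414294] 85.53385915420004
```

View pics/wrist1.png

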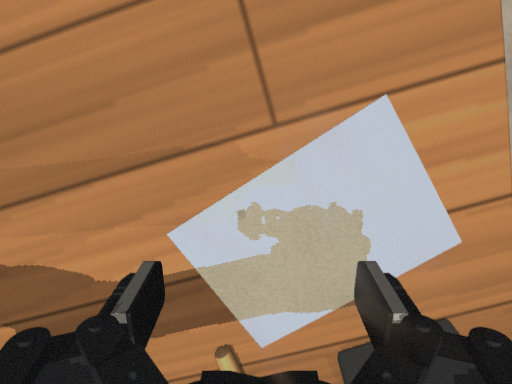

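View pics/scz1.png

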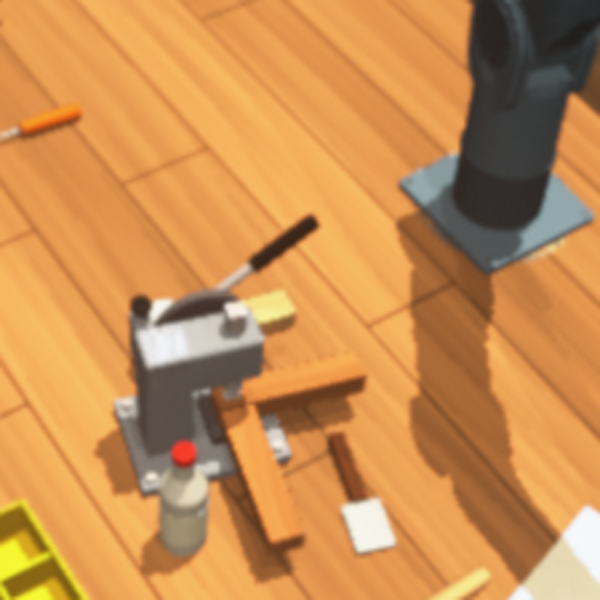

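The moves were refused and nothing has moved; probably every row needs all seven numbers.

move_arm --moves '[{"claw": -1, "x": 20, "y": -30, "z": 30, "ax": 0, "ay": 0, "az": 0}, {"claw": -1, "x": 50, "y": -80, "z": 50, "ax": 0, "ay": 0, "az": 0}, {"claw": -1, "x": 78, "y": -130, "z": 70, "ax": 0, "ay": 0, "az": 0}, {"claw": -1, "x": 106, "y": -182, "z": 85, "ax": 0, "ay": 0, "az": 0}, {"claw": -1, "x": 134, "y": -234, "z": 95, "ax": 0, "ay": 0, "az": 0}, {"claw": -1, "x": 160, "y": -286, "z": 100, "ax": 0, "ay": 0, "az": 0}, {"claw": -1, "x": 185, "y": -338, "z": 100, "ax": 0, "ay": 0, "az": 0}, {"claw": -1, "x": 208, "y": -390, "z": 100, "ax": 0, "ay": 0, "az": 0}]'

```text
clock: 1.3
ee_pos: [391.8, 231.7, 505.0]
tool_rot: [0.101, 0.7, -0.1, 0.7]
force: [0.9, -0.4, -0.2]
opening: 0.4
```

move_arm --moves '[{"claw": -1, "x": 20, "y": -45, "z": 0, "ax": 0, "ay": 0, "az": 0.05}, {"claw": -1, "x": 40, "y": -90, "z": 0, "ax": 0, "ay": 0, "az": 0.05}, {"claw": -1, "x": 55, "y": -120, "z": 0, "ax": 0, "ay": 0, "az": 0.05}, {"claw": -1, "x": 70, "y": -139, "z": 0, "ax": 0, "ay": 0, "az": 0.05}, {"claw": -1, "x": 70, "y": -139, "z": 0, "ax": 0, "ay": 0, "az": 0.05}, {"claw": -1, "x": 70, "y": -139, "z": 0, "ax": 0, "ay": 0, "az": 0.05}]'

```text
clock: 2.05
ee_pos: [460.9, 95.4, 504.6]
tool_rot: [0.083, 0.702, -0.083, 0.702]
force: [0.2, 0.3, -1.1]
opening: -0.1
```

```bash
python3 - <<'E'
from h import *
o=manip.get_obs();print(o["clock"],o["ee_pos"],o["tool_rot"],o["force"],o["opening"])
for n in("wrist","scene"):
    cv2.imwrite(f"pics/{n}2.png",manip.capture(n)[:,:,::-1])
a=cv2.imread("pics/scene2.png")[100:300,200:400];cv2.imwrite("pics/scz2.png",cv2.resize(a,(600,600),interpolation=cv2.INTER_CUBIC))
E
```

```text
2.05 [460.8551823   95.37086843 504.62525967] [ 0.08296721  0.70238591 -0.08273986  0.70208589] [ 0.17381184  0.30051183 -1.09787518] -0.12332760413357975
```

View pics/wrist2.png

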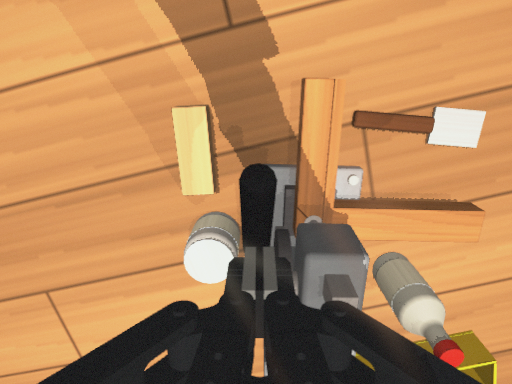

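View pics/scz2.png

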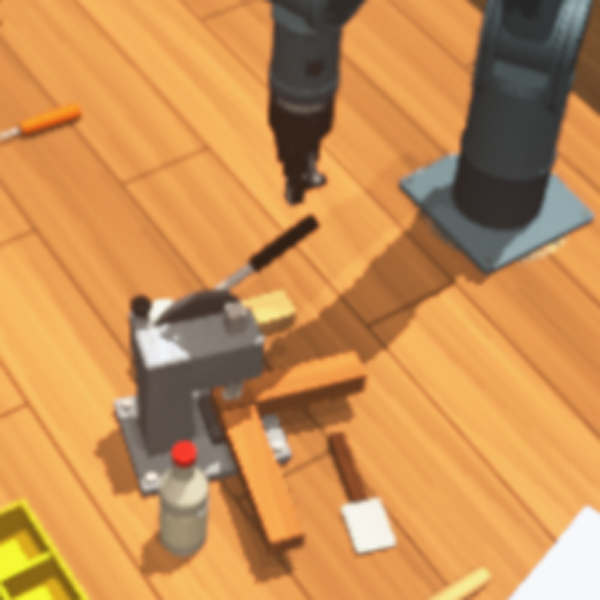

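move_arm --moves '[{"claw": -1, "x": 0, "y": 0, "z": -35, "ax": 0, "ay": 0, "az": 0}, {"claw": -1, "x": -2, "y": 0, "z": -50, "ax": 0, "ay": 0, "az": 0}, {"claw": -1, "x": -5, "y": 1, "z": -65, "ax": 0, "ay": 0, "az": 0}, {"claw": -1, "x": -9, "y": 2, "z": -80, "ax": 0, "ay": 0, "az": 0}, {"claw": -1, "x": -13, "y": 3, "z": -95, "ax": 0, "ay": 0, "az": 0}, {"claw": -1, "x": -16, "y": 4, "z": -110, "ax": 0, "ay": 0, "az": 0}, {"claw": -1, "x": -18, "y": 4, "z": -125, "ax": 0, "ay": 0, "az": 0}, {"claw": -1, "x": -19, "y": 5, "z": -135, "ax": 0, "ay": 0, "az": 0}]'

```text
clock: 3.15
ee_pos: [442.0, 100.6, 370.8]
tool_rot: [0.083, 0.703, -0.082, 0.702]
force: [-7.7, -0.6, 21.9]
opening: -0.0
```

```bash
python3 - <<'E'
from h import *
o=manip.get_obs();print(o["clock"],o["ee_pos"],o["force"],o["ft_torque"])
for n in("wrist","scene"):
    cv2.imwrite(f"pics/{n}3.png",manip.capture(n)[:,:,::-1])
a=cv2.imread("pics/scene3.png")[160:300,220:360];cv2.imwrite("pics/scz3.png",cv2.resize(a,(600,600),interpolation=cv2.INTER_CUBIC))
E
```

```text
3.15 [442.00490346 100.64149323 370.84817996] [-7.69460331 -0.56790412 21.91449972] [-0.12933811  1.95389721 -0.03752483]
```

View pics/scz3.png

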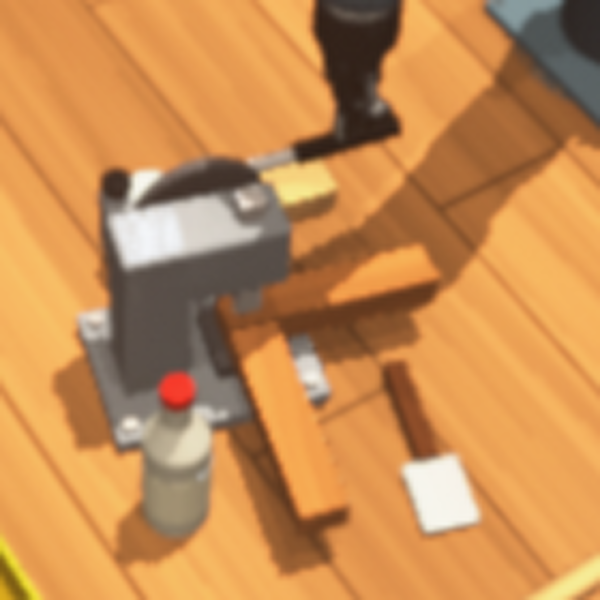

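View pics/wrist3.png

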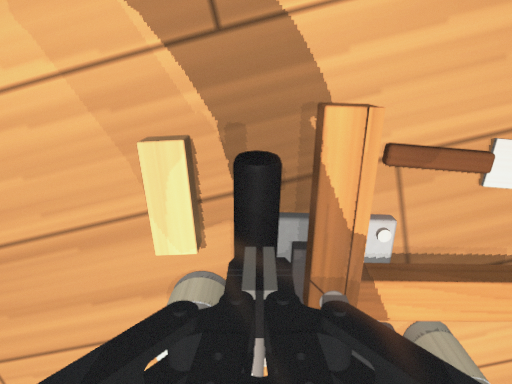

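move_arm --moves '[{"claw": -1, "x": 0, "y": 0, "z": -8, "ax": 0, "ay": 0, "az": 0}, {"claw": -1, "x": 0, "y": 0, "z": -15, "ax": 0, "ay": 0, "az": 0}, {"claw": -1, "x": 0, "y": 0, "z": -21, "ax": 0, "ay": 0, "az": 0}, {"claw": -1, "x": 0, "y": 0, "z": -24, "ax": 0, "ay": 0, "az": 0}, {"claw": -1, "x": 0, "y": 0, "z": -24, "ax": 0, "ay": 0, "az": 0}]'

```text
clock: 3.88
ee_pos: [440.9, 101.0, 346.2]
tool_rot: [0.083, 0.704, -0.082, 0.701]
force: [-7.9, 2.5, 13.4]
opening: 0.1
```

```bash
python3 - <<'E'
from h import *
o=manip.get_obs();print(o["clock"],o["ee_pos"],o["force"],o["ft_torque"])
for n in("scene",):
    cv2.imwrite(f"pics/{n}4.png",manip.capture(n)[:,:,::-1])
a=cv2.imread("pics/scene4.png")[160:300,220:360];cv2.imwrite("pics/scz4.png",cv2.resize(a,(600,600),interpolation=cv2.INTER_CUBIC))
# expected scene pixels (zoomed) of handle axis ends for lever angles
ex=np.array([.972,-.233,0]);h=np.array([580.,66,170])
for a in (.5,.6,.66,.7,.75,.8,.85):
    f=a-.66
    print(a,[((proj("scene",h-r*np.cos(f)*ex-np.array([0,0,r*np.sin(f)]))-[220,160])*600/140).round() for r in (95,195)])
E
```

```text
3.875 [440.93691684 101.00371285 346.24870781] [-7.90075712  2.50328006 13.43362909] [ 0.47995278  1.85918149 -0.05694986]
0.5 [array([288., 150.]), array([393., 113.])]
0.6 [array([289., 156.]), array([394., 126.])]
0.66 [array([289., 161.]), array([393., 135.])]
0.7 [array([288., 163.]), array([392., 141.])]
0.75 [array([288., 167.]), array([391., 148.])]
0.8 [array([287., 170.]), array([389., 155.])]
0.85 [array([286., 174.]), array([386., 162.])]
```

View pics/scz4.png

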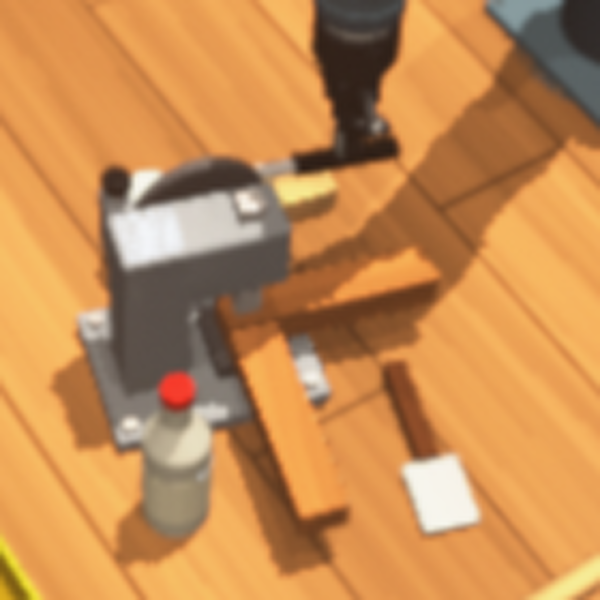

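move_arm --moves '[{"claw": -1, "x": 0, "y": 0, "z": 4, "ax": 0, "ay": 0, "az": 0}, {"claw": -1, "x": 0, "y": 0, "z": 8, "ax": 0, "ay": 0, "az": 0}, {"claw": -1, "x": 0, "y": 0, "z": 12, "ax": 0, "ay": 0, "az": 0}, {"claw": -1, "x": 0, "y": 0, "z": 16, "ax": 0, "ay": 0, "az": 0}, {"claw": -1, "x": 0, "y": 0, "z": 16, "ax": 0, "ay": 0, "az": 0}]'

```text
clock: 4.55
ee_pos: [442.4, 99.7, 362.0]
tool_rot: [0.083, 0.702, -0.083, 0.702]
force: [0.1, 0.1, 0.7]
opening: 0.1
```

```bash
python3 - <<'E'
from h import *
o=manip.get_obs();print(o["clock"],o["ee_pos"],o["force"],o["ft_torque"])
cv2.imwrite(f"pics/scene5.png",manip.capture("scene")[:,:,::-1])
a=cv2.imread("pics/scene5.png")[160:300,220:360];cv2.imwrite("pics/scz5.png",cv2.resize(a,(600,600),interpolation=cv2.INTER_CUBIC))
E
```

```text
4.55 [442.37227945  99.6903406  361.97041808] [0.12349528 0.09753011 0.74692703] [ 0.02266445  0.02110189 -0.01611506]
```

View pics/scz5.png

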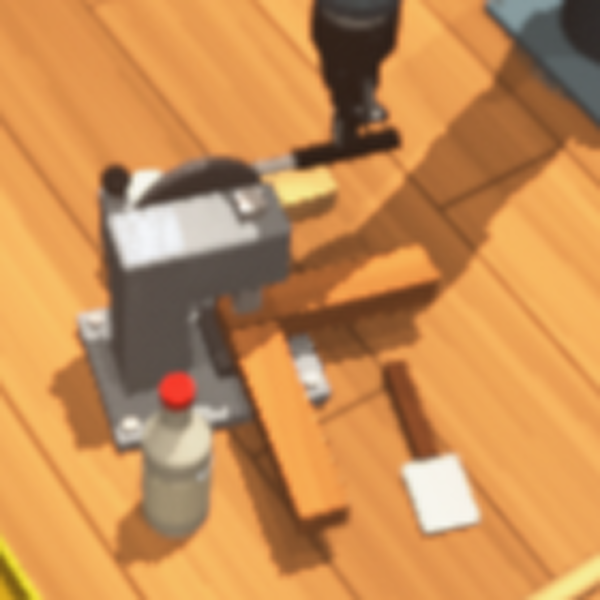

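move_arm --moves '[{"claw": -1, "x": 0, "y": 0, "z": 40, "ax": 0, "ay": 0, "az": 0}, {"claw": -1, "x": 0, "y": 0, "z": 90, "ax": 0, "ay": 0, "az": 0}, {"claw": -1, "x": 40, "y": -5, "z": 105, "ax": 0, "ay": 0, "az": 0}, {"claw": -1, "x": 90, "y": -12, "z": 105, "ax": 0, "ay": 0, "az": 0}, {"claw": -1, "x": 130, "y": -20, "z": 105, "ax": 0, "ay": 0, "az": 0}, {"claw": -1, "x": 130, "y": -20, "z": 105, "ax": 0, "ay": 0, "az": 0}]'

```text
clock: 5.35
ee_pos: [574.0, 78.7, 465.8]
tool_rot: [0.083, 0.702, -0.084, 0.702]
force: [0.7, 0.3, 0.4]
opening: -0.1
```

```bash
python3 - <<'E'
from h import *
o=manip.get_obs();print(o["clock"],o["ee_pos"],o["force"])
im=manip.capture("wrist");cv2.imwrite(f"pics/wrist6.png",im[:,:,::-1])
im=manip.capture("top");a=im[130:270,140:280,::-1];cv2.imwrite("pics/topz6.png",cv2.resize(a,(600,600),interpolation=cv2.INTER_CUBIC))
E
```

```text
5.35 [574.03295792  78.72718586 465.8034858 ] [0.69924157 0.29018247 0.35678271]
```

View pics/wrist6.png

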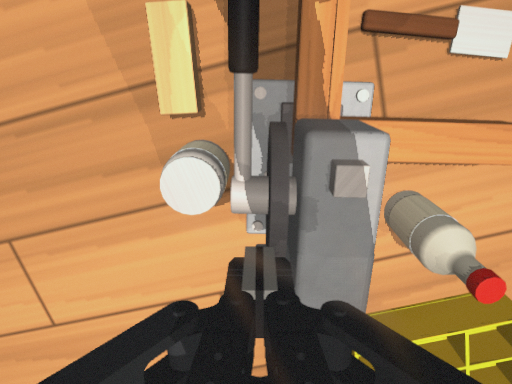

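View pics/topz6.png

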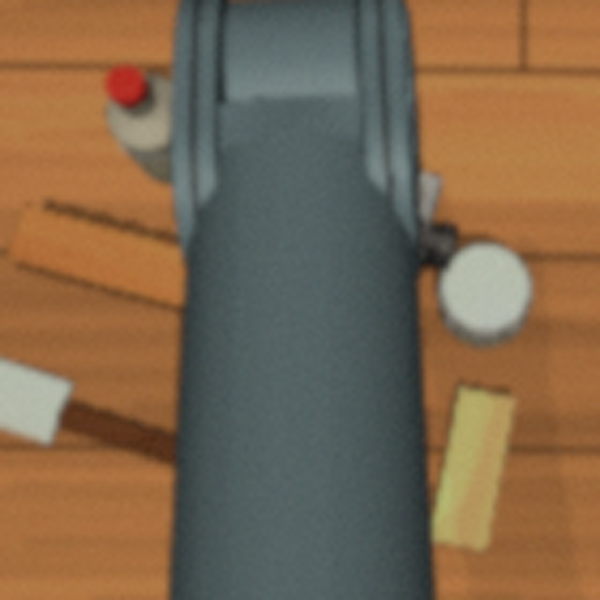

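```bash
python3 - <<'E'
from h import *
p=lambda u,v,z:onplane("wrist",(u,v),z).round(1)
a=p(243,70,170);b=p(243,175,170);print("handle inner end",a,"bar",b)
c=[p(*q,210) for q in((304,127),(387,133),(377,300),(295,293))]
print(c)
E
```

```text
handle inner end [482.6  89.2 170. ] bar [560.5  69.3 170. ]
[array([527.5, 121.1, 210. ]), array([544.1, 174. , 210. ]), array([674.2, 151.4, 210. ]), array([652.3,  89.5, 210. ])]
```

move_arm --moves '[{"claw": -1, "x": 45, "y": -3, "z": 0, "ax": 0, "ay": 0, "az": 0}, {"claw": -1, "x": 84, "y": -6, "z": 0, "ax": 0, "ay": 0, "az": 0}, {"claw": -1, "x": 84, "y": -6, "z": -30, "ax": 0, "ay": 0, "az": 0}, {"claw": -1, "x": 84, "y": -6, "z": -45, "ax": 0, "ay": 0, "az": 0}, {"claw": -1, "x": 84, "y": -6, "z": -45, "ax": 0, "ay": 0, "az": 0}]'

```text
clock: 6.08
ee_pos: [655.1, 74.1, 420.7]
tool_rot: [0.083, 0.703, -0.083, 0.701]
force: [0.4, 0.1, 0.7]
opening: -0.0
```

```bash
python3 - <<'E'
from h import *
o=manip.get_obs();print(o["clock"],o["ee_pos"],o["force"])
im=manip.capture("scene");a=im[120:260,200:340,::-1];cv2.imwrite("pics/scz7.png",cv2.resize(a,(600,600),interpolation=cv2.INTER_CUBIC))
im=manip.capture("wrist");cv2.imwrite("pics/wrist7.png",im[:,:,::-1])
E
```

```text
6.075 [655.0827143   74.14282226 420.70597328] [0.41515211 0.14934071 0.70794942]
```

View pics/scz7.png

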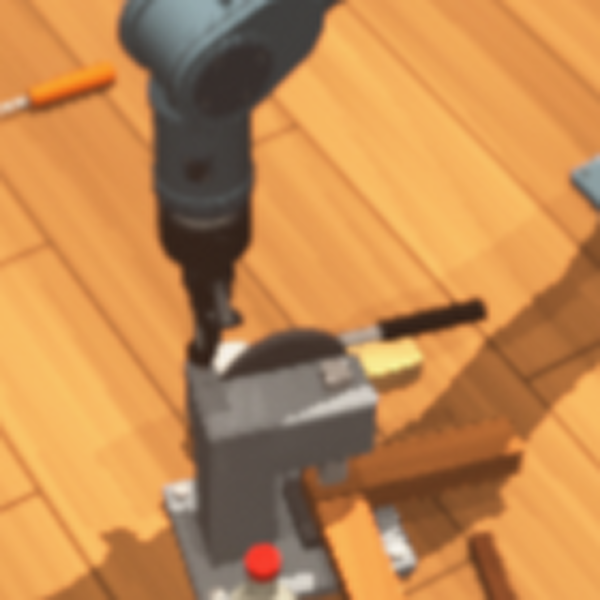

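View pics/wrist7.png

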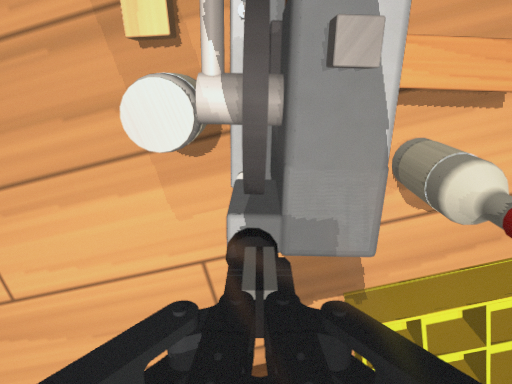

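```bash
python3 - <<'E'
from h import *
for q in((252,229),(227,253),(277,253),(252,254)): print(q,onplane("wrist",q,239).round(1))
E
```

```text
(252, 229) [643.1  74.1 239. ]
(227, 253) [653.2  58.6 239. ]
(277, 253) [659.1  83.2 239. ]
(252, 254) [656.7  70.8 239. ]
```

move_arm --moves '[{"claw": -1, "x": 2, "y": -3, "z": -5, "ax": 0, "ay": 0, "az": 0}, {"claw": -1, "x": 2, "y": -3, "z": -10, "ax": 0, "ay": 0, "az": 0}, {"claw": -1, "x": 2, "y": -3, "z": -15, "ax": 0, "ay": 0, "az": 0}, {"claw": -1, "x": 2, "y": -3, "z": -19, "ax": 0, "ay": 0, "az": 0}, {"claw": -1, "x": 2, "y": -3, "z": -20, "ax": 0, "ay": 0, "az": 0}, {"claw": -1, "x": 2, "y": -3, "z": -20, "ax": 0, "ay": 0, "az": 0}]'

```text
clock: 6.92
ee_pos: [658.7, 70.3, 403.4]
tool_rot: [0.083, 0.701, -0.083, 0.703]
force: [-2.1, -0.9, 11.2]
opening: 0.2
```

```bash
python3 - <<'E'
from h import *
o=manip.get_obs();print(o["clock"],o["ee_pos"],o["force"])
im=manip.capture("scene");a=im[120:260,200:340,::-1];cv2.imwrite("pics/scz8.png",cv2.resize(a,(600,600),interpolation=cv2.INTER_CUBIC))
E
```

```text
6.925 [658.67444697  70.28480424 403.37816058] [-2.05804753 -0.91727798 11.21424213]
```

View pics/scz8.png

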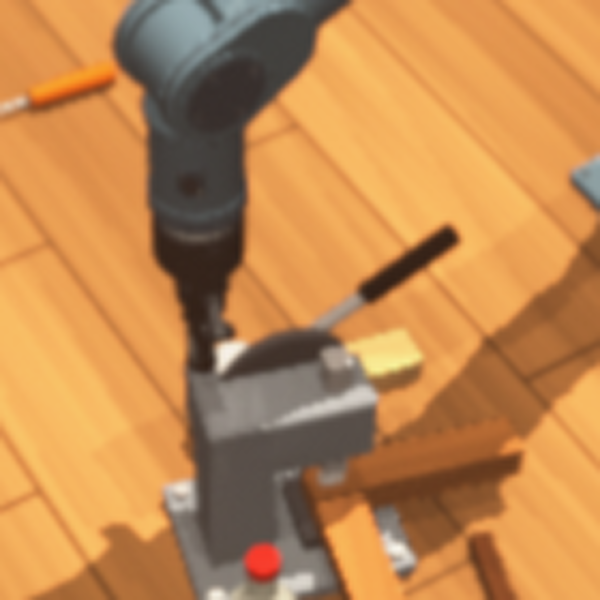

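The lever is released and springing up. I'll hold the button down for longer.

move_arm --moves '[{"claw": -1, "x": 0, "y": 0, "z": -1, "ax": 0, "ay": 0, "az": 0}, {"claw": -1, "x": 0, "y": 0, "z": -1, "ax": 0, "ay": 0, "az": 0}, {"claw": -1, "x": 0, "y": 0, "z": -1, "ax": 0, "ay": 0, "az": 0}, {"claw": -1, "x": 0, "y": 0, "z": -1, "ax": 0, "ay": 0, "az": 0}, {"claw": -1, "x": 0, "y": 0, "z": -1, "ax": 0, "ay": 0, "az": 0}, {"claw": -1, "x": 0, "y": 0, "z": -1, "ax": 0, "ay": 0, "az": 0}, {"claw": -1, "x": 0, "y": 0, "z": -1, "ax": 0, "ay": 0, "az": 0}, {"claw": -1, "x": 0, "y": 0, "z": -1, "ax": 0, "ay": 0, "az": 0}]'

```text
clock: 7.98
ee_pos: [658.7, 70.3, 403.2]
tool_rot: [0.084, 0.701, -0.083, 0.703]
force: [-4.1, -1.7, 15.9]
opening: 0.2
```

move_arm --moves '[{"claw": -1, "x": 0, "y": 0, "z": 0, "ax": 0, "ay": 0, "az": 0}, {"claw": -1, "x": 0, "y": 0, "z": 0, "ax": 0, "ay": 0, "az": 0}, {"claw": -1, "x": 0, "y": 0, "z": 0, "ax": 0, "ay": 0, "az": 0}, {"claw": -1, "x": 0, "y": 0, "z": 0, "ax": 0, "ay": 0, "az": 0}, {"claw": -1, "x": 0, "y": 0, "z": 0, "ax": 0, "ay": 0, "az": 0}, {"claw": -1, "x": 0, "y": 0, "z": 0, "ax": 0, "ay": 0, "az": 0}]'

```text
clock: 8.72
ee_pos: [658.7, 70.2, 403.3]
tool_rot: [0.084, 0.701, -0.083, 0.703]
force: [-4.2, -0.8, 15.0]
opening: 0.1
```

```bash
python3 - <<'E'
from h import *
o=manip.get_obs();print(o["clock"],o["ee_pos"],o["force"])
im=manip.capture("scene");a=im[160:300,220:360,::-1];cv2.imwrite("pics/scz9.png",cv2.resize(a,(600,600),interpolation=cv2.INTER_CUBIC))
E
```

```text
8.725 [658.72087143  70.24158504 403.2594966 ] [-4.22526637 -0.76439481 14.96981818]
```

View pics/scz9.png

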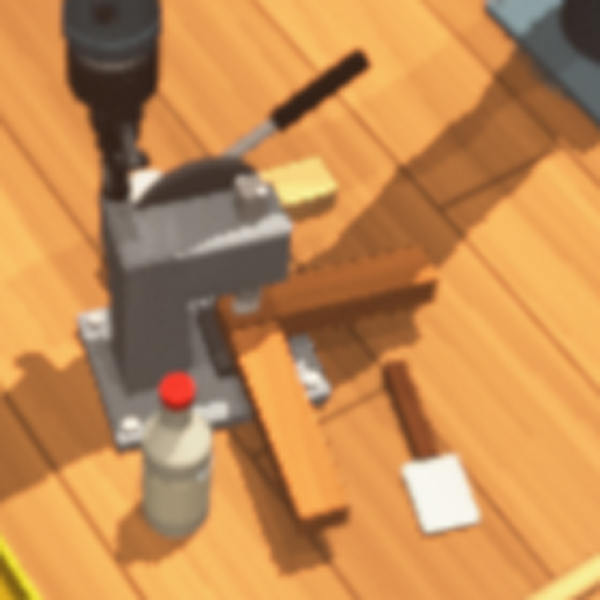

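The handle's ends are at (278,122) and (360,60), the same pixels as at the start, so the lever is fully up. I'll retract.

move_arm --moves '[{"claw": -1, "x": 0, "y": 0, "z": 10, "ax": 0, "ay": 0, "az": 0}, {"claw": -1, "x": 0, "y": 0, "z": 40, "ax": 0, "ay": 0, "az": 0}, {"claw": -1, "x": 0, "y": 0, "z": 90, "ax": 0, "ay": 0, "az": 0}, {"claw": -1, "x": -30, "y": 40, "z": 130, "ax": 0, "ay": 0, "az": 0}, {"claw": -1, "x": -60, "y": 80, "z": 140, "ax": 0, "ay": 0, "az": 0}, {"claw": -1, "x": -100, "y": 120, "z": 140, "ax": 0, "ay": 0, "az": 0}, {"claw": -1, "x": -100, "y": 120, "z": 140, "ax": 0, "ay": 0, "az": 0}, {"claw": -1, "x": -100, "y": 120, "z": 140, "ax": 0, "ay": 0, "az": 0}]'

```text
clock: 9.78
ee_pos: [558.3, 190.3, 540.4]
tool_rot: [0.083, 0.702, -0.083, 0.702]
force: [-0.5, -0.1, -0.0]
opening: 0.2
```

```bash
python3 - <<'E'
from h import *
o=manip.get_obs();print(o["clock"],o["ee_pos"],o["force"])
im=manip.capture("scene");a=im[160:300,220:360,::-1];cv2.imwrite("pics/scz10.png",cv2.resize(a,(600,600),interpolation=cv2.INTER_CUBIC))
im=manip.capture("wrist");cv2.imwrite("pics/wrist10.png",im[:,:,::-1])
E
```

```text
9.775 [558.25773509 190.32761263 540.39462901] [-0.52237896 -0.07799312 -0.02023784]
```

View pics/scz10.png

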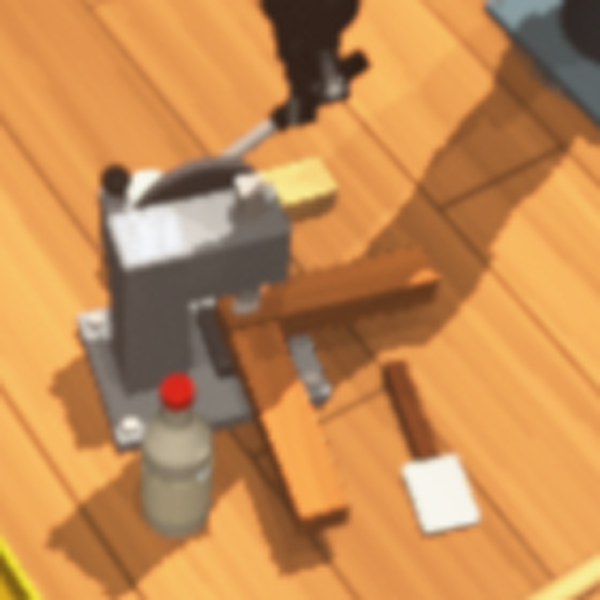

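View pics/wrist10.png

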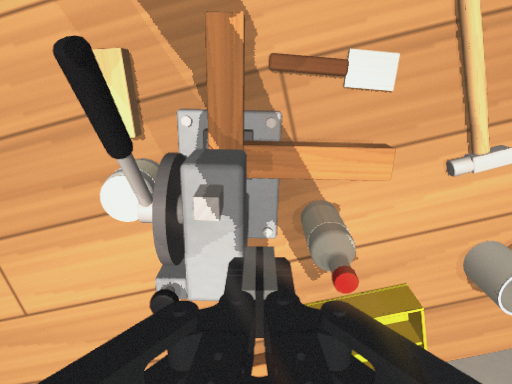

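```bash
python3 -c "
from cell import manip
print(manip.job_done())"
```

```text
the job is handed in; nothing more can be done
None
```

I pressed the lever into the third notch, let go, and released it with the button; the job was handed in at about 9.8 s.

- **Pressing:** I pushed the lever down with the closed fingertips to an angle of about 0.70–0.78 rad; the images do not pin it down more closely. With the hand off, the wrist force fell to about 0. The handle stayed about level, at roughly 0.68 rad from the image, and was still there about 1.5 s later.
- **Releasing:** I pressed the release button about 9 mm down with 11–16 N and held it for about 2 s. The handle then sat at the same pixels as at the start, so the lever was fully up.
- **Last check:** After I lifted clear, the release button was back up, the lever was still up, and the arm touched nothing (about 0.5 N reading). The glue, scraper, offcut and tin beside the press look unmoved. The hammer is in the last wrist picture, but I did not compare it with the start. The screwdriver is not in that picture; the arm never went near it.

**Not seen directly:** The key is hidden under the ram in every view. That it is flush is inferred only from the lever having caught in the third notch. No check failed.

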